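# Lay a cutting board up against the roast pan

### The arm

A 6-joint arm with a two-finger parallel gripper is mounted at the origin on the work surface. World frame = base frame: x ahead of the robot, y to its left, z up, the work surface at z = 0. Lengths are in m, angles in rad, forces in N, time in s.
With the tool pointing down it reaches from about 0.225 to 0.875 m from the base axis. Payload 3.4 kg.
Tool frame: the origin (TCP) lies at the very end of the fingers, on their centre line; the grasp point (between the pads) lies 19 mm behind it; z points along the fingers, y is the direction in which the jaws open and shut (so a half turn about z gives the same grasp; the last joint's range is limited). The gripper opens to 85 mm and grips with 20 to 120 N. Pads are 22 mm wide; open, the fingers measure 114 mm over their backs; the gripper's body (76 mm by 85 mm) begins 54 mm behind the grasp point. The pads swing forward as they close: fully open they stand 13 mm farther back than shut.
Start: joints at [1.047, 0.276, 1.505, -0, 1.361, -0.121], TCP at [0.225, 0.529, 0.231] pointing down, gripper open.
Joint ranges: [-2.89, 2.89], [-0.75, 2.08], [0.22, 2.7], [-1.18, 4.32], [0.11, 2.71], [-2.7, 2.7]. Speed limits (rad/s): [2.57, 2.57, 3.14, 3.14, 3.14, 3.14].

### API

Orientations are given as a unit quaternion [w, x, y, z].
In Python, from rig import manip, viewer, job gives the robot as it stands.
- The arm moves only by the shell command python3 -m crank 'ROWS' [OPENING] [FORCE]. ROWS is JSON, a list of rows, each a list of 6 numbers: the shift along the tool's x, y, z in m, then the turn, a rotation vector about the tool's x, y, z in degrees. In form: [[dx, dy, dz, rx, ry, rz], ...]. A call has 1 to 20 rows; each row is the pose to reach, as a shift and turn from the pose measured when the call began, along the tool's axes at that moment; what a row does not reach only later rows make up. A row lasts 1/8 s, in which the tool goes at most 62.5 mm and 10.7 degrees, less where a joint would pass 70% of its speed; a pose out of reach is approached as far as the arm can. A call with a gripper value outside its range is refused whole. OPENING is the opening, from 0 (shut) to 1 (fully open), set as the call begins (- or left out, the last holds). The fingers move at their own pace and stop on an object; FORCE is the grip in N (left out, the last holds). Time passes only in rows, so rows that repeat a pose let the fingers close. It gives the time, the measured TCP pose, the force and the opening at its end, in the units of the state.
- manip.get_state(): the state, without advancing time (a new reading comes with each control period).
- viewer.get_image(name): name is "scene" or "top" or "wrist"; returns a dict with "frame" (400x640x3 uint8, blue, green, red), "range_z" (400x640 float32, m along the optical axis (not along the pixel's ray), 0 where there is no reading), "intrinsics" (3x3 intrinsics, pixels), "world_from_camera" (4x4, takes a point from camera to world coordinates); the wrist camera has in their place "mount" (4x4, takes a point from camera to tool coordinates, whose origin is the TCP and whose axes are the flange's). Camera axes: x right, y up, looking along -z (the intrinsics and any distortion apply to the point x, -y, -z); pixel columns grow to the right and rows downward; lengths in m; the calibration is good to about 2 mm. A picture is of the moment at which its call begins: read the wrist's pose just before it.
- job.sign_off(): hands the job in, once; it reports no verdict.
The state is a dict: "clock": time; "qpos": joint angles; "qd": joint speeds; "effort": joint torques, N m; "position": TCP position; "ee_rot": TCP orientation; "contact_force": force on the tool from outside, world axes, zero at the start; "moment": the same for the moment, N m; "width": finger opening in m.
Only numpy, scipy, OpenCV 4.12 (cv2) and the standard library are available. Lean on these libraries where they do the work, as an engineer would, in place of code of your own. Each camera call takes 0.05 s, during which the arm holds its last target. There are 200 camera calls.

### The job

Set up the place for portioning the chicken: slide the big cutting board up out of the wire rack, lay it flat on the counter without dropping it, and bring it up snug against the near long side of the pan of drumsticks, long edge to the pan wall, square to it and centred on the pan by eye. Leave the other two things standing in the rack, and leave the meal trays and the stack of foil trays where they are.

Things in the scene. Friction and masses are not known exactly. Their poses are not given: they have to be found in the camera images.
- board_mid (a point): Centre of the big cutting board: loose, white plastic, about 0.35 kg, 200 long (its y) x 150 high (its z, up at the start) x 12 mm thick (its x), both faces alike. At the start it stands on a long edge in any of the three rack slots, lower edge 14 mm and top edge 164 mm above the counter, the tallest thing in the rack; loose in the slot, it may lean up to 4 degrees.
- rack: Stainless wire rack, fixed to the counter, 186 (x) x 156 (y) mm. Origin: centre of its underside, on the counter; x across the slots, y along them, z up. Three slots along y at x = -56, 0 and +56 mm, each between two wire loops 146 mm long and 75 mm high, 16 mm clear between them.
- small_board_mid (a point): Centre of the smaller white board in the rack, loose, 170 long (y) x 95 high (z) x 12 mm thick (x); its top is 109 mm above the counter. Stays in its slot.
- pan_lid_mid (a point): Centre of the steel pan lid in the rack, loose, 176 long (y) x 108 high (z) x 12 mm thick over its rim (x); its top is 122 mm above the counter. Stays in its slot.
- pan_side (a point): Middle of the foot of the near long wall of a steel catering pan of roast drumsticks, at counter height. The pan is heavy and does not move. x points across it, away from the robot, y along its length, z up. Its upright walls are 150 (x) x 300 (y) mm; a flat rim at 62 to 65 mm height overhangs them by 12.5 mm; the drumsticks reach 90 mm. Snug, the board's centre is 75 mm in front of this point.
- meals_mid (a point): Centre of the two stacked, lidded foil meal trays, loose, 200 (y) x 110 (x) x 94 mm high, about 0.9 kg, standing on the counter at the robot's left, nearer the robot. To be left alone.
- foil_stack_mid (a point): Centre of the nested stack of empty foil trays, loose, 200 (y) x 110 (x) x 84 mm high, about 0.3 kg, standing on the counter at the left of the pan. To be left alone.
Mind the look-alikes: they are no part of the job. Leave any blue, green or orange look-alike of the part that bears board_mid alone.

How it is judged:
By the outcome, as a careful person would: the job done as asked, in the order asked, and still so for the second after the job is handed in, with the robot touching nothing.
It also fails if it takes over 58 s, if anything falls off the work surface, if the arm or the gripper's body presses on something with over 40 N, if the wrist force passes 120 N, or if a joint passes its speed limit or range.

## Working session

There is one attempt and no reset: what is moved stays moved. The work goes in short steps, Python scripts to look and compute and a shell command to move; the robot and the scene stay as the last step left them, time stands still between calls to the robot, and variables do not carry over. Pictures are saved under pics/ and viewed, about 8 in all and at most 12, crops included, and the job is handed in when it is done.

```bash
mkdir -p pics; ls; cat > h.py <<'E'
import numpy as np,cv2
from rig import manip,viewer,job
from scipy.spatial.transform import Rotation as R
def grab(n):
    s=manip.get_state(); d=viewer.get_image(n)
    if n=='wrist':
        q=s['ee_rot']; T=np.eye(4); T[:3,:3]=R.from_quat([q[1],q[2],q[3],q[0]]).as_matrix(); T[:3,3]=s['position']
        d['world_from_camera']=T@d['mount']
    return d
def cloud(d):
    K=d['intrinsics'];z=d['range_z'];v,u=np.mgrid[:z.shape[0],:z.shape[1]]
    x=(u-K[0,2])/K[0,0]*z;y=(v-K[1,2])/K[1,1]*z
    P=np.stack([x,-y,-z],-1);T=d['world_from_camera'];W=P@T[:3,:3].T+T[:3,3];W[z==0]=np.nan
    return W
E
python3 - <<'E'
from h import *
print(manip.get_state())
for n in('scene','top'):
    d=grab(n);cv2.imwrite(f'pics/{n}0.png',d['frame']);np.save(n+'0.npy',cloud(d));print({k:v for k,v in d.items() if k not in('frame','range_z')})
E
```

```text
pics
{'clock': 0.0, 'qpos': array([ 1.04699736e+00,  2.76598829e-01,  1.50614804e+00, -2.77984674e-05,
        1.36064316e+00, -1.21003634e-01]), 'qd': array([ 0.00063797, -0.00099964,  0.00047019, -0.00117296, -0.00015707,
       -0.00118566]), 'effort': array([ 1.84158052e-03, -4.16775584e+01, -2.45805556e+01, -4.12505358e-05,
        1.10430308e-02, -1.66615376e-05]), 'position': array([0.22515089, 0.52852464, 0.23043155]), 'ee_rot': array([-2.71854118e-04,  2.00036006e-01,  9.79788134e-01, -8.56690959e-04]), 'contact_force': array([ 0.10712079,  0.7942024 , -1.17478066]), 'moment': array([-0.01003783,  0.02674967,  0.00487608]), 'width': 0.08535206052010172}
{'intrinsics': array([[391.84566096,   0.        , 314.82326048],
       [  0.        , 391.84566096, 205.95070665],
       [  0.        ,   0.        ,   1.        ]]), 'world_from_camera': array([[ 6.84333706e-01, -6.12295404e-01,  3.95956710e-01,
         1.07225924e+00],
       [ 7.29168567e-01,  5.75213155e-01, -3.70733094e-01,
        -5.66988251e-01],
       [-7.61338312e-04,  5.42424339e-01,  8.40104313e-01,
         1.25204645e+00],
       [ 0.00000000e+00,  0.00000000e+00,  0.00000000e+00,
         1.00000000e+00]])}
{'intrinsics': array([[417.83557557,   0.        , 320.33427229],
       [  0.        , 417.83557557, 196.13867906],
       [  0.        ,   0.        ,   1.        ]]), 'world_from_camera': array([[ 0.01404036,  0.99495125, -0.09937243,  0.35240096],
       [-0.99989629,  0.01428948,  0.00179559, -0.08042109],
       [ 0.0032065 ,  0.09933691,  0.99504869,  1.609521  ],
       [ 0.        ,  0.        ,  0.        ,  1.        ]])}
```

View pics/scene0.png

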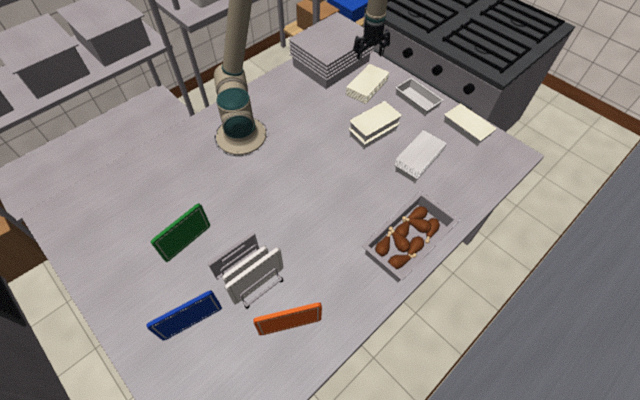

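View pics/top0.png

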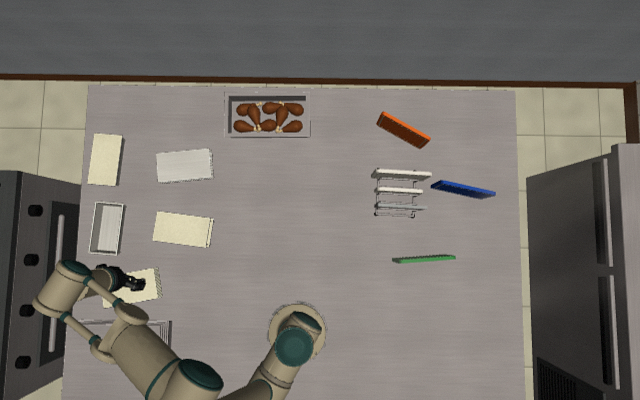

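```bash
python3 - <<'E'
from h import *
S=np.load('scene0.npy');T=np.load('top0.npy')
st=cv2.imread('pics/scene0.png')[215:320,190:310];tp=cv2.imread('pics/top0.png')[155:225,360:450]
a=cv2.resize(st,None,fx=3.3,fy=3.3,interpolation=2);b=cv2.resize(tp,None,fx=4.4,fy=4.4,interpolation=2)
h=max(a.shape[0],b.shape[0]);f=lambda i:np.vstack([i,np.zeros((h-i.shape[0],i.shape[1],3),np.uint8)])
cv2.imwrite('pics/crop.png',np.hstack([f(a),f(b)]))
# white tops in top view
img=cv2.imread('pics/top0.png').astype(int);sub=(slice(160,222),slice(365,440))
W=T[sub].reshape(-1,3);B=img[sub].reshape(-1,3)
for n,C in(('top',T),('scene',S)):
    w=C[(slice(150,230),slice(360,450)) if n=='top' else (slice(215,320),slice(190,310))].reshape(-1,3)
    for lo,hi in((.135,.2),(.1,.135),(.06,.1)):
        p=w[(w[:,2]>lo)&(w[:,2]<hi)]
        if len(p)>5:
            p32=p[:,:2].astype(np.float32);print(n,lo,len(p),p.mean(0).round(3),np.percentile(p,[2,98],axis=0).round(3).tolist(),cv2.minAreaRect(p32))
# components per bright slabs in top
m=(img.min(2)>205).astype(np.uint8);m2=np.zeros_like(m);m2[sub]=m[sub]
n,l,s,c=cv2.connectedComponentsWithStats(m2)
for i in range(1,n):
    if s[i,4]>20:
        p=T[l==i];print('bright',s[i],np.nanpercentile(p,[5,50,95],axis=0).round(3).tolist())
# pan
for n,C in(('top',T),('scene',S)):
    q=C.reshape(-1,3);q=q[(q[:,0]>.55)&(q[:,0]<1.0)&(q[:,1]>-.1)&(q[:,1]<.4)&(q[:,2]>.045)&(q[:,2]<.12)]
    r=cv2.minAreaRect(q[:,:2].astype(np.float32));print('pan',n,len(q),r,cv2.boxPoints(r).round(3).tolist(),np.percentile(q[:,2],[5,50,95]))
E
```

```text
top 0.135 307 [ 0.58  -0.393  0.158] [[0.548, -0.534, 0.138], [0.593, -0.278, 0.169]] ((0.5798118710517883, -0.40670573711395264), (0.2660820186138153, 0.030738210305571556), 81.12630462646484)
top 0.1 463 [ 0.517 -0.381  0.116] [[0.463, -0.53, 0.102], [0.584, -0.286, 0.132]] ((0.5194553136825562, -0.40720874071121216), (0.2792198657989502, 0.12229767441749573), 84.77106475830078)
top 0.06 505 [ 0.528 -0.383  0.077] [[0.459, -0.538, 0.062], [0.584, -0.285, 0.099]] ((0.5170979499816895, -0.41168099641799927), (0.2895803153514862, 0.12920929491519928), 83.7901611328125)
scene 0.135 974 [ 0.638 -0.407  0.153] [[0.547, -0.564, 0.137], [0.787, -0.282, 0.168]] ((0.6681814193725586, -0.43992704153060913), (0.3082384467124939, 0.21326251327991486), 80.56392669677734)
scene 0.1 1110 [ 0.557 -0.396  0.116] [[0.286, -0.571, 0.101], [0.787, -0.286, 0.134]] ((0.5350316166877747, -0.36789318919181824), (0.34821823239326477, 0.4083419740200043), 56.556514739990234)
scene 0.06 1386 [ 0.524 -0.395  0.081] [[0.283, -0.577, 0.062], [0.784, -0.287, 0.099]] ((0.5240733623504639, -0.3679772615432739), (0.
[... 218 characters left out ...]
.532, -0.377, 0.109], [0.536, -0.31, 0.114]]
pan top 2815 ((0.7349295020103455, 0.1824101209640503), (0.33893492817878723, 0.43965545296669006), 0.9270512461662292) [[0.5619999766349792, 0.39899998903274536], [0.5690000057220459, -0.03999999910593033], [0.9079999923706055, -0.03500000014901161], [0.9010000228881836, 0.4050000011920929]] [0.0470754 0.0644807 0.0846669]
pan scene 3207 ((0.7387225031852722, 0.18263673782348633), (0.331942617893219, 0.44348421692848206), 1.8576326370239258) [[0.5659999847412109, 0.39899998903274536], [0.5799999833106995, -0.04399999976158142], [0.9120000004768372, -0.03400000184774399], [0.8970000147819519, 0.4099999964237213]] [0.04708806 0.06528239 0.08518901]
```

View pics/crop.png

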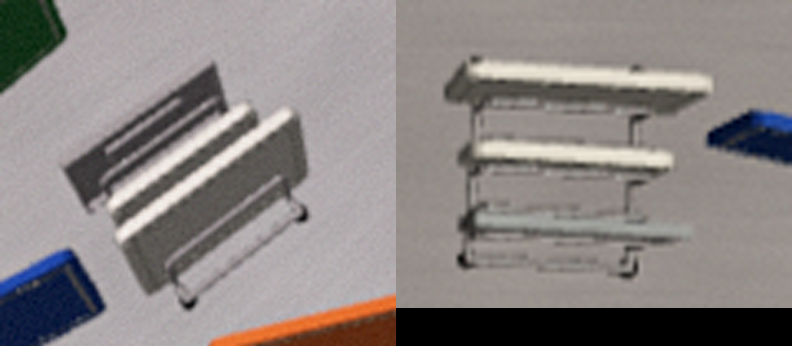

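The candidates in the top view are:
- White slab at pixel (403,172), top at about 0.163 m.
- White slab at (400,190), top at about 0.109 m.
- Grey lid at (400,207).
- Orange (403,130), blue (463,189) and green (424,259) look-alikes.

The white slab at (403,172) is the big board: it is the tallest and the longest, and the crop shows the same. Next I measure its line and lean, and the pan's near rim.

```bash
python3 - <<'E'
from h import *
S=np.load('scene0.npy');T=np.load('top0.npy')
it=cv2.imread('pics/top0.png').astype(int);iS=cv2.imread('pics/scene0.png').astype(int)
def fit(p,n):
    v=cv2.fitLine(p[:,:2].astype(np.float32),cv2.DIST_HUBER,0,.01,.01).ravel();print(n,len(p),'yaw',np.degrees(np.arctan2(-v[0]*np.sign(v[1]),abs(v[1]))).round(2),p.mean(0).round(4),'y',np.percentile(p[:,1],[1,99]).round(4),'z',np.percentile(p[:,2],[10,50,90]).round(4))
for n,C,I,b in(('top',T,it,(slice(160,222),slice(365,440))),('scene',S,iS,(slice(215,320),slice(190,310)))):
    c=C[b].reshape(-1,3);i=I[b].reshape(-1,3)
    br=(i.min(1)>190)
    fit(c[br&(c[:,2]>.15)&(c[:,2]<.175)&(c[:,0]>.56)&(c[:,0]<.64)],n+' big')
    fit(c[br&(c[:,2]>.098)&(c[:,2]<.12)&(c[:,0]<.56)&(c[:,0]>.5)],n+' small')
# +x face plane
c=S[215:320,190:310].reshape(-1,3);i=iS[215:320,190:310].reshape(-1,3)
p=c[(c[:,0]>.57)&(c[:,0]<.63)&(c[:,1]>-.48)&(c[:,1]<-.28)&(c[:,2]>.09)&(c[:,2]<.155)]
A=np.c_[p[:,1:],np.ones(len(p))]
for _ in range(4):
    k,*_r=np.linalg.lstsq(A,p[:,0],rcond=None);r=p[:,0]-A@k;g=abs(r)<max(.002,1.5*r.std());A,p=A[g],p[g]
print('face x=ky*y+kz*z+c',k,len(p),r.std(),'yaw',np.degrees(np.arctan(-k[0])),'lean',np.degrees(np.arctan(k[1])))
# pan rim
for n,C,I in(('top',T,it),('scene',S,iS)):
    q=C.reshape(-1,3);I=I.reshape(-1,3)
    q=q[(q[:,0]>.62)&(q[:,0]<.92)&(q[:,1]>-.03)&(q[:,1]<.36)&(q[:,2]>.056)&(q[:,2]<.075)]
    r=cv2.minAreaRect(cv2.convexHull(q[:,:2].astype(np.float32)));print('pan',n,len(q),r,cv2.boxPoints(r).round(3).tolist())
    e=[]
    for y in np.arange(.03,.33,.01):
        a=q[abs(q[:,1]-y)<.005]
        if len(a)>3:e.append([np.percentile(a[:,0],3),y,.065])
    fit(np.array(e),'near rim '+n)
E
```

```text
top big 121 yaw -2.71 [ 0.587  -0.3763  0.1636] y [-0.462  -0.2868] z [0.1593 0.164  0.1672]
top small 99 yaw -2.64 [ 0.531  -0.3731  0.1089] y [-0.4463 -0.2997] z [0.1053 0.1088 0.1131]
scene big 204 yaw -2.44 [ 0.5886 -0.3755  0.1647] y [-0.4663 -0.2802] z [0.1621 0.1649 0.1675]
scene small 167 yaw -2.91 [ 0.5319 -0.3732  0.1097] y [-0.448  -0.2941] z [0.1068 0.1096 0.1126]
face x=ky*y+kz*z+c [0.04874651 0.0024255  0.61082877] 507 0.0008461018761775688 yaw -2.790760231276464 lean 0.13897059567853715
pan top 1338 ((0.7661541104316711, 0.160794198513031), (0.27716773748397827, 0.3802655339241028), 0.9116297364234924) [[0.625, 0.3490000069141388], [0.6309999823570251, -0.03200000151991844], [0.9079999923706055, -0.027000000700354576], [0.9020000100135803, 0.3529999852180481]]
near rim top 28 yaw 1.83 [0.7286 0.1661 0.065 ] y [0.0327 0.3192] z [0.065 0.065 0.065]
pan scene 1538 ((0.7646573781967163, 0.15877854824066162), (0.2808554768562317, 0.38378775119781494), 1.303755760192871) [[0.6200000047683716, 0.34700000286102295], [0.6290000081062317, -0.035999998450279236], [0.9089999794960022, -0.029999999329447746], [0.9010000228881836, 0.3540000021457672]]
near rim scene 28 yaw 1.29 [0.7289 0.1661 0.065 ] y [0.0327 0.3192] z [0.065 0.065 0.065]
```

```bash
python3 -m crank '[[-0.34,-0.345,-0.05,0,0,35],[-0.34,-0.345,-0.05,0,0,35],[-0.34,-0.345,-0.05,0,0,35],[-0.34,-0.345,-0.05,0,0,35],[-0.34,-0.345,-0.05,0,0,35],[-0.34,-0.345,-0.05,0,0,35],[-0.34,-0.345,-0.05,0,0,35],[-0.688,-0.69,-0.02,0,0,70],[-0.688,-0.69,-0.02,0,0,70],[-0.688,-0.69,-0.02,0,0,70],[-0.688,-0.69,-0.02,0,0,70],[-0.688,-0.69,-0.02,0,0,70],[-0.688,-0.69,-0.02,0,0,70],[-0.688,-0.69,-0.02,0,0,70],[-0.688,-0.69,-0.02,0,0,70],[-0.688,-0.69,-0.02,0,0,70],[-0.688,-0.69,-0.02,0,0,70],[-0.688,-0.69,-0.02,0,0,70],[-0.688,-0.69,-0.02,0,0,70]]' 1
python3 - <<'E'
from h import *
s=manip.get_state();print(s['qpos'].round(3))
q=s['ee_rot'];print(R.from_quat([q[1],q[2],q[3],q[0]]).as_matrix().round(3))
d=grab('wrist');W=cloud(d);cv2.imwrite('pics/w1.png',d['frame'])
c=W.reshape(-1,3);g=d['frame'].reshape(-1,3).astype(int)
p=c[(g.min(1)>170)&(c[:,2]>.152)&(c[:,2]<.178)&(abs(c[:,0]-.588)<.03)]
if len(p)>20:
    v=cv2.fitLine(p[:,:2].astype(np.float32),2,0,.01,.01).ravel();print(len(p),v,p.mean(0),np.percentile(p,[1,50,99],axis=0))
d=grab('top');T=cloud(d);g=d['frame'].astype(int)
# pan bbox via depth above counter near px 226-310
sub=T[90:142,215:320];m=(sub[...,2]>.05)
for z0,z1 in((.05,.1),(.06,.07)):
    q=sub[(sub[...,2]>z0)&(sub[...,2]<z1)];print(len(q),np.percentile(q,[.5,2,98,99.5],axis=0).round(3).tolist())
S=grab('scene');C=cloud(S);sub=C[190:285,355:465];q=sub[(sub[...,2]>.058)&(sub[...,2]<.07)&(sub[...,1]<.33)&(sub[...,0]>.65)]
r=cv2.minAreaRect(q[:,:2].astype(np.float32));print(r,np.percentile(q,[.5,2,98,99.5],axis=0).round(3).tolist())
E
```

```text
clock: 2.48
position: [0.5874, -0.3745, 0.252]
ee_rot: [0.0, 0.725, 0.688, -0.001]
contact_force: [0.6, -0.2, 0.3]
width: 0.0852
[-6.670e-01  4.550e-01  1.177e+00 -1.000e-03  1.510e+00 -6.140e-01]
[[ 0.053  0.999 -0.001]
 [ 0.999 -0.053 -0.001]
 [-0.001 -0.001 -1.   ]]
1660 [ 0.05087225  0.99870515  0.5887656  -0.33810997] [ 0.58876561 -0.33810997  0.16414851] [[ 0.58096876 -0.41605509  0.16264219]
 [ 0.58879006 -0.33468     0.16417252]
 [ 0.59639652 -0.28567696  0.16563129]]
1835 [[0.726, -0.037, 0.05], [0.73, -0.035, 0.051], [0.903, 0.284, 0.081], [0.905, 0.286, 0.084]]
1028 [[0.725, -0.037, 0.06], [0.729, -0.036, 0.06], [0.904, 0.284, 0.07], [0.904, 0.286, 0.07]]
((0.8176751732826233, 0.12781822681427002), (0.17594923079013824, 0.32743412256240845), 1.1382168531417847) [[0.729, -0.035, 0.058], [0.731, -0.034, 0.059], [0.905, 0.287, 0.07], [0.907, 0.29, 0.07]]
```

View pics/w1.png

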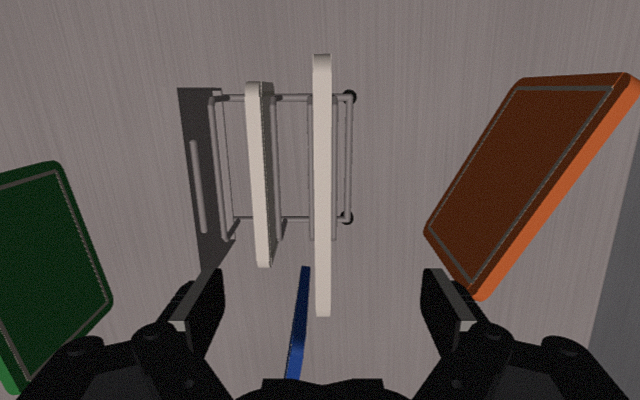

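```bash
python3 - <<'E'
from h import *
d=grab('wrist');K=d['intrinsics'];T=d['world_from_camera'];g=d['frame'].astype(int)
for u,v in((322,54),(323,316),(322,185)):
    r=T[:3,:3]@np.array([(u-K[0,2])/K[0,0],-(v-K[1,2])/K[1,1],-1]);print((T[:3,3]+r*(.164-T[2,3])/r[2]).round(4),d['range_z'][v-(3 if v>300 else -3),u])
E
python3 -m crank '[[0,0.001,0.06,0,0,0],[0,0.001,0.11,0,0,0],[0,0.001,0.127,0,0,0],[0,0.001,0.127,0,0,0]]' 1
```

```text
[ 0.5927 -0.2748  0.164 ] 0.2177133
[ 0.5834 -0.4675  0.164 ] 0.27287418
[ 0.5883 -0.3589  0.164 ] 0.24040791
clock: 3.18
position: [0.5885, -0.375, 0.1249]
ee_rot: [-0.0, 0.725, 0.688, -0.001]
contact_force: [-0.2, 0.4, 0.3]
width: 0.0856
```

```bash
python3 -m crank '[[0,0,0,0,0,0],[0,0,0,0,0,0],[0,0,0,0,0,0],[0,0,0,0,0,0],[0,0,0,0,0,0],[0,0,0,0,0,0],[0,0,0,0,0,0],[0,0,0,0,0,0]]' 0 80; python3 -m crank '[[0,0,-0.02,0,0,0],[0,0,-0.05,0,0,0],[0,0,-0.05,0,0,0]]'
```

```text
clock: 4.18
position: [0.5885, -0.3752, 0.1256]
ee_rot: [0.0, 0.725, 0.688, -0.001]
contact_force: [-1.6, 0.4, 5.8]
width: 0.0108
clock: 4.55
position: [0.5891, -0.3756, 0.1766]
ee_rot: [0.002, 0.725, 0.688, -0.001]
contact_force: [0.6, -0.1, -3.4]
width: 0.011
```

```bash
python3 -m crank '[[0,0,-0.06,0,0,0],[0,0,-0.12,0,0,0],[0,0,-0.14,0,0,0],[0.05,0,-0.14,0,0,0],[0.1,-0.01,-0.14,0,0,-1],[0.15,-0.02,-0.14,0,0,-2],[0.2,-0.03,-0.14,0,0,-3],[0.25,-0.036,-0.14,0,0,-4.2],[0.3,-0.036,-0.14,0,0,-4.2],[0.35,-0.036,-0.14,0,0,-4.2],[0.4,-0.036,-0.14,0,0,-4.2],[0.45,-0.036,-0.14,0,0,-4.2],[0.48,-0.036,-0.14,0,0,-4.2],[0.5,-0.036,-0.14,0,0,-4.2],[0.5,-0.036,-0.14,0,0,-4.2],[0.5,-0.036,-0.14,0,0,-4.2]]'
python3 -m crank '[[0,0,0,-8,0,0],[0,0,0,-16,0,0],[0,0,0,-24,0,0],[0,0,0,-30,0,0],[0,0,0,-35,0,0],[0,0,0,-35,0,0],[0,0,0,-35,0,0]]'
python3 - <<'E'
from h import *
s=manip.get_state();print(s['qpos'].round(3))
a=grab('scene');t=grab('top');cv2.imwrite('pics/s2.png',np.vstack([a['frame'][60:340,150:550],t['frame'][60:300,150:550]]))
E
```

```text
clock: 6.55
position: [0.5792, 0.125, 0.3142]
ee_rot: [0.002, 0.7, 0.714, -0.002]
contact_force: [0.5, 0.3, -3.5]
width: 0.0114
clock: 7.42
position: [0.5796, 0.1242, 0.3147]
ee_rot: [0.212, 0.668, 0.681, 0.213]
contact_force: [0.1, -1.1, -4.2]
width: 0.0112
[ 0.138 -0.021  1.817 -0.107  0.742  0.174]
```

View pics/s2.png

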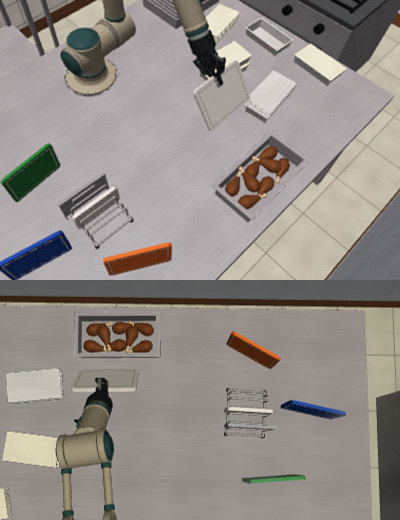

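```bash
python3 -m crank '[[0,-0.013,0.05,0,0,0],[0.001,-0.026,0.1,0,0,0],[0.001,-0.038,0.15,0,0,0],[0.002,-0.05,0.2,0,0,0],[0.002,-0.054,0.222,0,0,0],[0.002,-0.054,0.222,0,0,0],[0.002,-0.054,0.222,0,0,0]]'
python3 - <<'E'
from h import *
s=manip.get_state();print(s['qpos'].round(3))
for n in('top','scene'):
    d=grab(n);W=cloud(d).reshape(-1,3);g=d['frame'].reshape(-1,3).astype(int)
    p=W[(g.min(1)>150)&(W[:,0]>.6)&(W[:,0]<.74)&(W[:,1]>-.02)&(W[:,1]<.28)&(W[:,2]>.004)&(W[:,2]<.16)]
    print(n,len(p),np.percentile(p,[1,5,50,95,99],axis=0).round(3).tolist())
    A=np.c_[p[:,0],p[:,1],np.ones(len(p))];
    for _ in range(5):
        k,*_r=np.linalg.lstsq(A,p[:,2],rcond=None);r=p[:,2]-A@k;q=abs(r)<max(.003,2*r.std());A,p=A[q],p[q]
    print(k,len(p),r.std(),'slope',np.degrees(np.arctan(k[0])),'yaw',np.degrees(np.arctan(k[1]/k[0])))
E
```

```text
clock: 8.4
position: [0.6647, 0.1272, 0.1033]
ee_rot: [0.213, 0.667, 0.681, 0.214]
contact_force: [-0.0, 0.7, -4.0]
width: 0.0108
[ 0.12   0.325  2.    -0.291  0.216  0.364]
top 142 [[0.636, -0.013, 0.061], [0.637, 0.016, 0.065], [0.642, 0.099, 0.134], [0.737, 0.214, 0.14], [0.738, 0.22, 0.142]]
[-0.72955802 -0.00514274  0.60233365] 138 0.004193724388122593 slope -36.112920683434496 yaw 0.4038777291117672
scene 1500 [[0.614, -0.012, 0.004], [0.642, 0.025, 0.006], [0.689, 0.115, 0.073], [0.736, 0.226, 0.136], [0.739, 0.26, 0.14]]
[-1.37247621 -0.02907103  1.02876901] 1154 0.004421000279659218 slope -53.92254176787115 yaw 1.2134261630226806
```

```bash
python3 -m crank '[[0,-0.002,0.003,0,0,0],[0,-0.003,0.005,0,0,0],[0,-0.004,0.006,0,0,0],[0,-0.004,0.006,0,0,0]]'
```

```text
clock: 9.0
position: [0.6643, 0.1273, 0.0967]
ee_rot: [0.213, 0.667, 0.681, 0.214]
contact_force: [0.2, 0.3, -4.7]
width: 0.0111
```

```bash
python3 -m crank '[[0,-0.001,0.0016,0,0,0],[0,-0.0023,0.0033,0,0,0],[0,-0.0023,0.0033,0,0,0]]'; python3 -m crank '[[0,-0.001,0.0014,0,0,0],[0,-0.001,0.0014,0,0,0],[0,-0.001,0.0014,0,0,0]]'
```

```text
clock: 9.38
position: [0.6653, 0.1274, 0.0947]
ee_rot: [0.214, 0.667, 0.68, 0.216]
contact_force: [-6.2, -2.9, 5.7]
width: 0.0111
clock: 9.75
position: [0.6659, 0.1275, 0.0946]
ee_rot: [0.215, 0.667, 0.68, 0.217]
contact_force: [-6.5, -1.2, 5.4]
width: 0.0113
```

```bash
python3 -m crank '[[0,0,0,0,0,0],[0,0,0,0,0,0],[0,0,0,0,0,0],[0,0,0,0,0,0]]' 0.3 20
python3 - <<'E'
from h import *
s=manip.get_state();print(s['qpos'].round(3))
d=grab('scene');W=cloud(d).reshape(-1,3);g=d['frame'].reshape(-1,3).astype(int)
p=W[(g.min(1)>150)&(W[:,0]>.6)&(W[:,0]<.74)&(W[:,1]>.01)&(W[:,1]<.25)&(W[:,2]>.004)&(W[:,2]<.16)]
A=np.c_[p[:,0],p[:,1],np.ones(len(p))];
for _ in range(6):
    k,*_r=np.linalg.lstsq(A,p[:,2],rcond=None);r=p[:,2]-A@k;q=abs(r)<max(.003,2*r.std());A,p=A[q],p[q]
print(k,len(p),r.std(),'slope',np.degrees(np.arctan(k[0])),'yaw',np.degrees(np.arctan(k[1]/k[0])),'x at z0',-(k[1]*.127+k[2])/k[0])
E
```

```text
clock: 10.25
position: [0.666, 0.1276, 0.0944]
ee_rot: [0.215, 0.667, 0.68, 0.217]
contact_force: [-0.6, -0.7, -0.8]
width: 0.0254
[ 0.12   0.339  2.014 -0.344  0.181  0.419]
[-1.25959167 -0.02442399  0.93786327] 1112 0.0029831805650565855 slope -51.55365536074966 yaw 1.1108489118786242 x at z0 0.7421146436350033
```

```bash
python3 -m crank '[[0,0.007,0.001,1,0,0],[0,0.014,0.002,2,0,0],[0,0.022,0.003,3.6,0,0],[0,0.022,0.003,3.6,0,0],[0,0.022,0.003,3.6,0,0]]' 1
cat > sl.py <<'E'
from h import *
s=manip.get_state();print(s['qpos'].round(3))
d=grab('scene');W=cloud(d).reshape(-1,3);g=d['frame'].reshape(-1,3).astype(int)
p=W[(g.min(1)>150)&(W[:,0]>.56)&(W[:,0]<.74)&(W[:,1]>.01)&(W[:,1]<.25)&(W[:,2]>.004)&(W[:,2]<.16)]
A=np.c_[p[:,0],p[:,1],np.ones(len(p))];
for _ in range(6):
    k,*_r=np.linalg.lstsq(A,p[:,2],rcond=None);r=p[:,2]-A@k;q=abs(r)<max(.003,2*r.std());A,p=A[q],p[q]
print(k,len(p),r.std(),'slope',np.degrees(np.arctan(k[0])),'yaw',np.degrees(np.arctan(k[1]/k[0])),'x at z0',-(k[1]*.127+k[2])/k[0])
a=grab('scene')['frame'][120:300,320:500];cv2.imwrite('pics/sl.png',cv2.resize(a,None,fx=3,fy=3))
E
python3 sl.py
```

```text
clock: 10.92
position: [0.6848, 0.1279, 0.104]
ee_rot: [0.193, 0.673, 0.687, 0.195]
contact_force: [-0.7, 0.3, -1.6]
width: 0.0854
[ 0.112  0.351  1.909 -0.16   0.331  0.229]
[-1.16278985 -0.02601631  0.86637475] 1077 0.0030789831975340867 slope -49.3044482324712 yaw 1.2817245166760252 x at z0 0.742241326711436
```

View pics/sl.png

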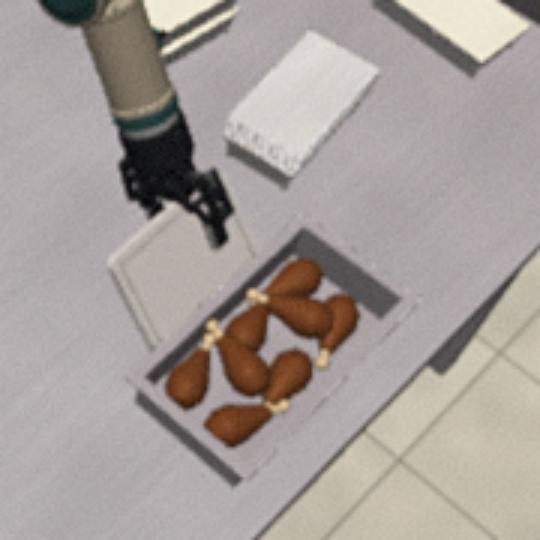

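```bash
python3 -m crank '[[0,-0.008,0.003,1,0,0],[0,-0.016,0.006,2,0,0],[0,-0.024,0.009,3,0,0],[0,-0.031,0.0115,4,0,0],[0,-0.038,0.014,4.9,0,0],[0,-0.045,0.019,6,0,0],[0,-0.052,0.024,7,0,0],[0,-0.059,0.029,8,0,0],[0,-0.066,0.034,9,0,0],[0,-0.072,0.038,9.9,0,0],[0,-0.072,0.038,9.9,0,0]]'; python3 sl.py
```

```text
clock: 12.4
position: [0.6434, 0.1268, 0.033]
ee_rot: [0.134, 0.687, 0.701, 0.134]
contact_force: [-1.4, 0.3, -1.1]
width: 0.0853
[ 0.109  0.427  1.923 -0.092  0.413  0.166]
[-0.37206083 -0.01180868  0.28719722] 1327 0.002456354675853076 slope -20.408262736959045 yaw 1.8178765330807782 x at z0 0.7678785146242721
```

View pics/sl.png

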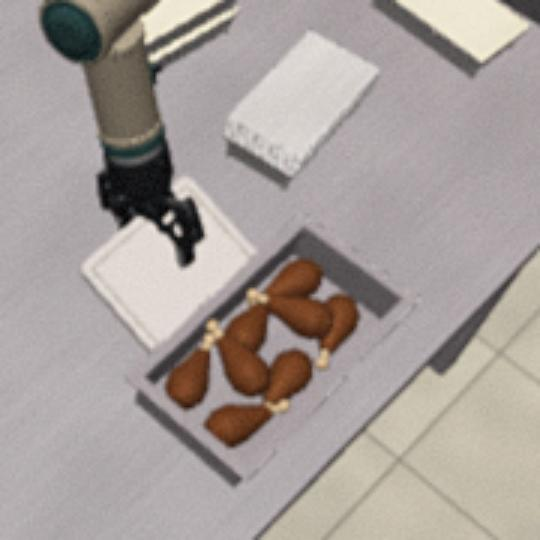

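```bash
python3 -m crank '[[0,-0.004,0.005,1,0,0],[0,-0.008,0.01,2,0,0],[0,-0.0115,0.0145,3,0,0],[0,-0.0145,0.019,4,0,0],[0,-0.0145,0.019,4,0,0]]'; python3 sl.py
```

```text
clock: 13.12
position: [0.6373, 0.1266, 0.0101]
ee_rot: [0.11, 0.692, 0.705, 0.11]
contact_force: [-2.2, 0.7, -1.5]
width: 0.0849
[ 0.106  0.466  1.897 -0.067  0.468  0.141]
[-0.22392161 -0.00813245  0.17870775] 1258 0.0022849434115834962 slope -12.621560082241972 yaw 2.0799695910221865 x at z0 0.7934693259933948
```

```bash
python3 -m crank '[[0,-0.004,0.002,0,0,0],[0,-0.0073,0.0029,0,0,0],[0,-0.01,0.002,0,0,0],[0,-0.013,0.001,0,0,0]]'; python3 -m crank '[[0,-0.004,-0.001,0,0,0],[0,-0.008,-0.002,0,0,0],[0,-0.012,-0.004,0,0,0],[0,-0.017,-0.0055,0,0,0],[0,-0.022,-0.007,0,0,0],[0,-0.027,-0.0087,0,0,0],[0,-0.032,-0.0104,0,0,0],[0,-0.04,-0.013,0,0,0]]'; python3 sl.py
```

```text
clock: 13.72
position: [0.6253, 0.1264, 0.0057]
ee_rot: [0.111, 0.691, 0.705, 0.11]
contact_force: [-1.1, 0.5, 0.2]
width: 0.0858
clock: 14.72
position: [0.5831, 0.1256, 0.0058]
ee_rot: [0.111, 0.691, 0.705, 0.111]
contact_force: [-0.9, -0.4, 0.8]
width: 0.0851
[ 0.116  0.417  2.021 -0.087  0.392  0.171]
[-1.55644177e-03  2.80986815e-05  1.42763171e-02] 1356 0.0020723882401503867 slope -0.0891774722146189 yaw -1.034257128082537 x at z0 9.174699585636041
```

View pics/sl.png

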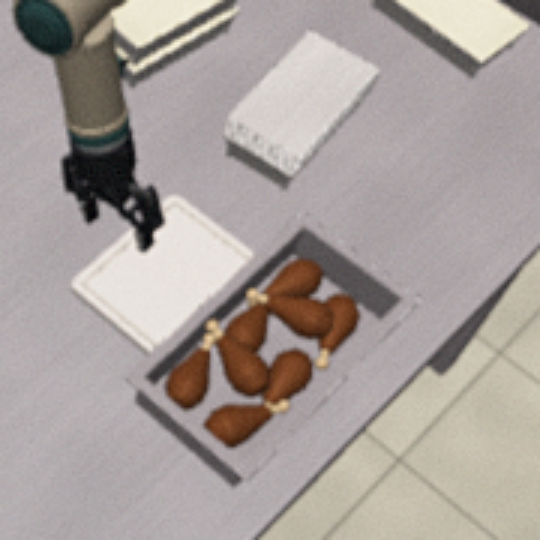

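```bash
python3 -m crank '[[0,-0.025,-0.01,0,0,0],[0,-0.05,-0.022,0,0,0],[0,-0.075,-0.035,0,0,0],[0,-0.085,-0.05,6,0,0],[0,-0.085,-0.07,12,0,0],[0,-0.085,-0.08,18,0,0],[0,-0.085,-0.08,18,0,0]]'
cat > bd.py <<'E'
from h import *
s=manip.get_state();print(s['qpos'].round(3));q=s['ee_rot'];print(R.from_quat([q[1],q[2],q[3],q[0]]).as_matrix().round(3).tolist(),s['position'])
for n in('top','scene'):
    d=grab(n);W=cloud(d);g=d['frame'].astype(int)
    m=(g.min(2)>185)&(W[...,0]>.54)&(W[...,0]<.76)&(W[...,1]>-.02)&(W[...,1]<.28)&(W[...,2]<.03)
    m=cv2.morphologyEx(m.astype(np.uint8),cv2.MORPH_OPEN,np.ones((3,3)))
    c,_=cv2.findContours(m,0,1);c=max(c,key=cv2.contourArea).reshape(-1,2)
    K=d['intrinsics'];T=d['world_from_camera']
    r=np.c_[(c[:,0]-K[0,2])/K[0,0],-(c[:,1]-K[1,2])/K[1,1],-np.ones(len(c))]@T[:3,:3].T
    P=T[:3,3]+r*((.012-T[2,3])/r[:,2])[:,None]
    rr=cv2.minAreaRect(P[:,:2].astype(np.float32));print(n,rr,cv2.boxPoints(rr).round(4).tolist(),'y',P[:,1].min(),P[:,1].max())
    near=[];
    for y in np.arange(.05,.2,.01):
        a=P[abs(P[:,1]-y)<.006];near.append([a[:,0].min(),y])
    v=np.polyfit(np.array(near)[:,1],np.array(near)[:,0],1);print('near edge x=',np.polyval(v,.127),'yaw',np.degrees(np.arctan(-v[0])))
    # pan rim near line
    q=W[(W[...,2]>.058)&(W[...,2]<.07)&(W[...,0]>.7)&(W[...,1]<.3)&(W[...,1]>-.06)]
    q=q[q[:,0]<.93];rr=cv2.minAreaRect(q[:,:2].astype(np.float32));print('pan',rr)
    e=np.array([[np.percentile(a[:,0],2),y] for y in np.arange(0,.26,.01) for a in[q[abs(q[:,1]-y)<.006]] if len(a)>3])
    v=np.polyfit(e[:,1],e[:,0],1);print('rim near x',np.polyval(v,.127),'yaw',np.degrees(np.arctan(-v[0])))
E
python3 bd.py
```

```text
clock: 15.7
position: [0.4793, 0.1238, 0.0562]
ee_rot: [0.002, 0.7, 0.714, -0.0]
contact_force: [-0.4, -0.6, -0.5]
width: 0.0854
[ 0.115  0.325  1.93  -0.005  0.884  0.099]
[[-0.019, 1.0, 0.003], [1.0, 0.019, -0.003], [-0.003, 0.003, -1.0]] [0.4793366  0.12378005 0.05622692]
top ((0.6537618637084961, 0.12762707471847534), (0.11789808422327042, 0.16795845329761505), 0.8462718725204468) [[0.5935999751091003, 0.21070000529289246], [0.5960999727249146, 0.04280000180006027], [0.7139000296592712, 0.04450000077486038], [0.7114999890327454, 0.21250000596046448]] y 0.04284397635483339 0.21246779766468493
near edge x= 0.5947859700160296 yaw 0.818035051455807
pan ((0.8164293766021729, 0.12524491548538208), (0.1775231808423996, 0.3237465023994446), 1.414915919303894)
rim near x 0.7306605354712234 yaw 1.718203824726517
scene ((0.647788941860199, 0.13241250813007355), (0.13505065441131592, 0.20176765322685242), 1.2056007385253906) [[0.5781999826431274, 0.23190000653266907], [0.5824000239372253, 0.03009999915957451], [0.7174000144004822, 0.032999999821186066], [0.7131999731063843, 0.23469999432563782]] y 0.030999425072909648 0.2340440681749505
near edge x= 0.581767259242678 yaw 1.2787333451061849
pan ((0.8176842331886292, 0.12767300009727478), (0.17584526538848877, 0.3273068964481354), 0.9634607434272766)
rim near x 0.7318264661535716 yaw 1.085669480673749
```

```bash
python3 -m crank '[[0.003,0,0.0,0,0,10],[0.003,0,0,0,0,20],[0.003,0,0,0,0,30],[0.003,0,0,0,0,40],[0.003,0,0,0,0,50],[0.003,0,0,0,0,60],[0.003,0,0,0,0,70],[0.003,0.02,0,0,0,80],[0.003,0.04,0.02,0,0,90],[0.003,0.055,0.04,0,0,90],[0.003,0.055,0.051,0,0,90],[0.003,0.055,0.051,0,0,90]]' 0.2 30
python3 - <<'E'
from h import *
s=manip.get_state();q=s['ee_rot'];print(R.from_quat([q[1],q[2],q[3],q[0]]).as_matrix().round(3).tolist(),s['qpos'].round(2))
E
```

```text
clock: 17.3
position: [0.5275, 0.1272, 0.0023]
ee_rot: [0.002, 1.0, 0.01, -0.003]
contact_force: [0.4, -0.2, -0.3]
width: 0.0171
[[1.0, 0.02, -0.006], [0.02, -1.0, -0.004], [-0.006, 0.004, -1.0]] [ 0.11  0.46  1.88 -0.01  0.81  1.67]
```

```bash
python3 -m crank '[[0.015,0,-0.003,0,0,0],[0.03,0,-0.003,0,0,0],[0.036,0,-0.003,0,0,0],[0.04,0,-0.003,0,0,0],[0.044,0,-0.003,0,0,0],[0.047,0,-0.003,0,0,0]]'; python3 -m crank '[[0.0015,0,0,0,0,0],[0.003,0,0,0,0,0],[0.004,0,0,0,0,0]]';python3 -m crank '[[0.0015,0,0,0,0,0],[0.003,0,0,0,0,0],[0.004,0,0,0,0,0]]'
```

```text
clock: 18.05
position: [0.5714, 0.128, 0.0047]
ee_rot: [0.002, 1.0, 0.01, -0.006]
contact_force: [-4.7, -0.5, 4.7]
width: 0.0168
clock: 18.42
position: [0.5735, 0.1281, 0.0045]
ee_rot: [0.002, 1.0, 0.01, -0.008]
contact_force: [-5.5, -0.4, 4.0]
width: 0.0176
clock: 18.8
position: [0.5762, 0.1281, 0.0044]
ee_rot: [0.003, 1.0, 0.01, -0.01]
contact_force: [-6.0, 0.1, 4.2]
width: 0.0172
```

```bash
python3 -m crank '[[0.002,0,0,0,0,0],[0.004,0,0,0,0,0],[0.006,0,0,0,0,0]]';python3 -m crank '[[0.0015,0,0,0,0,0],[0.003,0,0,0,0,0],[0.004,0,0,0,0,0]]'; python3 bd.py
```

```text
clock: 19.18
position: [0.5808, 0.1282, 0.0042]
ee_rot: [0.003, 1.0, 0.01, -0.011]
contact_force: [-6.2, 0.6, 5.1]
width: 0.017
clock: 19.55
position: [0.5821, 0.1282, 0.004]
ee_rot: [0.003, 1.0, 0.01, -0.014]
contact_force: [-8.3, 0.4, 8.3]
width: 0.0171
[ 0.102  0.524  1.734 -0.004  0.912  1.655]
[[0.999, 0.02, -0.028], [0.02, -1.0, -0.006], [-0.028, 0.005, -1.0]] [0.5821001  0.12818982 0.00404218]
top ((0.6604456305503845, 0.08113174140453339), (0.13018760085105896, 0.07392950356006622), 1.2448256015777588) [[0.5946000218391418, 0.11670000106096268], [0.5961999893188477, 0.04280000180006027], [0.7263000011444092, 0.04560000076889992], [0.7246999740600586, 0.11949999630451202]] y 0.043098571524247384 0.11950191786191068Traceback (most recent call last):
  File "bd.py", line 14, in <module>
    a=P[abs(P[:,1]-y)<.006];near.append([a[:,0].min(),y])
                                         ~~~~~~~~~~^^
    return umr_minimum(a, axis, None, out, keepdims, initial, where)
ValueError: zero-size array to reduction operation minimum which has no identity
```

```bash
python3 -m crank '[[0.002,0,0,0,0,0],[0.004,0,0,0,0,0],[0.006,0,0,0,0,0],[0.006,0,0,0,0,0]]';python3 -m crank '[[0.002,0,0,0,0,0],[0.004,0,0,0,0,0],[0.006,0,0,0,0,0],[0.006,0,0,0,0,0]]'
```

```text
clock: 20.1
position: [0.5821, 0.1282, 0.0037]
ee_rot: [0.003, 1.0, 0.01, -0.02]
contact_force: [-12.3, -0.3, 12.0]
width: 0.0171
clock: 20.6
position: [0.582, 0.1282, 0.0034]
ee_rot: [0.003, 1.0, 0.01, -0.026]
contact_force: [-13.6, -0.5, 10.1]
width: 0.017
```

Position has stalled while the force climbs, so the board is against the wall. I'll back off, clear the view and check.

```bash
python3 -m crank '[[-0.01,0,-0.001,0,0,0],[-0.03,0,-0.003,0,0,0],[-0.06,0,-0.03,0,0,0],[-0.11,0,-0.08,0,0,0],[-0.15,0,-0.13,0,0,0],[-0.17,0,-0.18,0,0,0],[-0.17,0,-0.18,0,0,0]]'
python3 bd.py
python3 - <<'E'
from h import *
a=grab('scene')['frame'];t=grab('top')['frame']
cv2.imwrite('pics/f.png',np.hstack([cv2.resize(a[30:330,180:480],None,fx=1.3,fy=1.3),cv2.resize(t[80:230,200:340],(364,390))]))
E
```

```text
clock: 21.48
position: [0.4244, 0.1267, 0.1966]
ee_rot: [0.003, 1.0, 0.01, -0.019]
contact_force: [0.3, 0.8, -1.1]
width: 0.0173
[ 0.133  0.122  1.798 -0.     1.26   1.684]
[[0.999, 0.02, -0.039], [0.02, -1.0, -0.006], [-0.039, 0.005, -0.999]] [0.42443838 0.12667741 0.19663258]
top ((0.6655621528625488, 0.12794409692287445), (0.11805501580238342, 0.1680781990289688), 0.8476365208625793) [[0.6053000092506409, 0.2110999971628189], [0.6078000068664551, 0.0430000014603138], [0.7257999777793884, 0.04479999840259552], [0.7232999801635742, 0.21279999613761902]] y 0.043098571524247384 0.2128472263978115
near edge x= 0.6084261105162369 yaw 1.6251620143249113
pan ((0.8156169056892395, 0.12571345269680023), (0.17817433178424835, 0.3234429955482483), 0.9661832451820374)
rim near x 0.7308190129005079 yaw 1.7496320872536393
scene ((0.6540900468826294, 0.1321243941783905), (0.12246330082416534, 0.2018120139837265), 1.2056007385253906) [[0.5906999707221985, 0.23170000314712524], [0.5950000286102295, 0.029999999329447746], [0.7174000144004822, 0.032499998807907104], [0.7131999731063843, 0.23430000245571136]] y 0.030999425072909648 0.23351781665218163
near edge x= 0.5941108583125119 yaw 0.8889444267692745
pan ((0.8178194761276245, 0.12858633697032928), (0.1758669763803482, 0.32978639006614685), 1.1674940586090088)
rim near x 0.7322446227963602 yaw 1.2357437609534305
```

View pics/f.png

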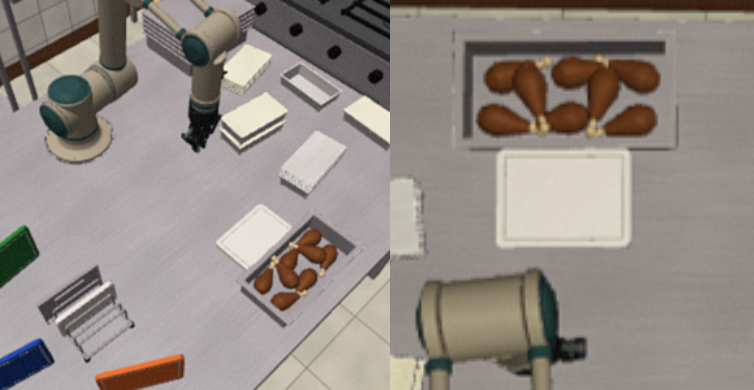

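```bash
python3 -m crank '[[0,0,0,0,0,0],[0,0,0,0,0,0]]'; python3 -c "from rig import job;print(job.sign_off())"
```

```text
clock: 21.92
position: [0.4218, 0.1259, 0.1895]
ee_rot: [0.004, 1.0, 0.01, -0.028]
contact_force: [-0.0, -0.3, -0.4]
width: 0.0171
the job is handed in; nothing more can be done
None
```

The big cutting board is flat on the counter and snug against the pan's near long wall. I handed the job in at about 22 s of the 58 s allowed.

**What I did:** I gripped the tall white board by its top edge, lifted it straight out of the rack and tilted it forward. I set its lower edge on the counter at the foot of the pan wall, and eased it down on the lower finger until it lay flat. A push on the near edge then moved it the last 12 mm or so, stopping when it stalled against the wall at about 13 N.

**Last checks:**
- **Snug:** the near edge measured x ≈ 0.594 m in the scene view; 0.594 is what a snug board should read.
- **Square:** board and pan agree to within about 0.4°.
- **Centred:** the board's centre is about 2–4 mm to the left of the pan's centre.
- **Everything else:** the final picture shows the small board and lid still standing in the rack. The meal trays and foil stack look unmoved by eye; I didn't measure them. The arm was clear of everything.

**Where the readings disagreed:** the top view put the near edge at x ≈ 0.608 m. Its colour mask caught only the board's inner panel, about 168 mm of its 200 mm length, so I relied on the scene view for that edge. The slope fits while lowering the board were also somewhat off near flat, because they picked up points from the pan.

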